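# Latch the sprung back stop of a welding jig and set the bracket against it

### The arm

A 6-joint arm with a two-finger parallel gripper is mounted at the origin on the work surface. World frame = base frame: x ahead of the robot, y to its left, z up, the work surface at z = 0. Lengths are in m, angles in rad, forces in N, time in s.
With the tool pointing down it reaches from about 0.275 to 0.75 m from the base axis. Payload 10.2 kg.
Tool frame: the origin (TCP) lies midway between the tips of the shut fingers; the grasp point (between the pads) lies 19 mm behind it (env.hold_point_z is the distance from the TCP to the grasp point, in m); z points along the fingers, y is the line along which they close (so a half turn about z gives the same grasp; the last joint's range is limited). The gripper opens to 85 mm and grips with 20 to 120 N. Pads are 22 mm wide; open, the fingers measure 114 mm over their backs; the gripper's body (76 mm by 85 mm) begins 54 mm behind the grasp point. The pads swing forward as they close: fully open they stand 13 mm farther back than shut.
Start: joints at [-1.513, 0.313, 1.498, -0, 1.331, -0.223], TCP at [0.145, -0.504, 0.231] pointing down, gripper open.
Joint ranges: [-2.94, 2.94], [-0.97, 2.17], [0.19, 2.56], [-1.23, 4.37], [0.02, 3.11], [-2.88, 2.88]. Speed limits (rad/s): [2.39, 2.39, 3.01, 3.14, 3.14, 3.14].

### API

Orientations are given as a unit quaternion [x, y, z, w].
In Python, from bench import env, kinematics, monitor, eyes, job gives the robot as it stands. The module is installed in compiled form; this text tells all that it offers. Calls block until the motion is done:
- env.reach(position, orientation): joint-space move of the TCP to a pose.
- env.movel(position, velocity=0.15, frame=None, guard=None): straight line of the TCP; frame=None keeps the orientation; velocity is the mean speed in m/s. With guard (N) it stops when the force on the tool has changed by that much, and returns True; else False.
- env.set_joints(angles): joint-space move.
- env.release() and env.close_gripper(effort=None): open the fingers fully, or close them until they stop; effort is the grip in N (None keeps the last).
- env.hold(seconds).
- kinematics.ik(position, orientation): joint angles nearest the present ones, or None.
- monitor.sense(): the state.
- eyes.grab_frame(name): name is "scene" or "top" or "wrist"; returns a dict with "frame" (480x640x3 uint8, red, green, blue), "mtx" (3x3 intrinsics, pixels), "k1" (the pictures are not rectified: a ray, as slopes to the right and down, at radius r is drawn at 1 + k1 r^2 times it, then the intrinsics apply), "view" (4x4, takes a point from world to camera coordinates). Camera axes: x right, y down, z forward; pixel columns grow to the right and rows downward; lengths in m; the calibration is good to about 2 mm. A picture is of the moment at which its call begins. There is no depth.
A pose or a line that the arm cannot do raises env.MotionError and nothing moves.
- job.hand_in(): hands the job in; it is judged then, once.
The state is a dict: "clock": time; "joints": joint angles; "qvel": joint speeds; "joint_efforts": joint torques, N m; "position": TCP position; "ee_rot": TCP orientation; "contact_force": force on the tool from outside, world axes, zero at the start; "ft_torque": the same for the moment, N m; "finger_gap": opening from 0.0 (shut) to 1.0 (fully open); "gripper_force": force on a finger pad.
Only numpy, scipy, OpenCV 4.12 (cv2) and the standard library are available. Lean on these libraries where they do the work, as an engineer would, in place of code of your own. Each camera call takes 0.05 s, during which the arm holds its last target. There are 200 camera calls.

### The job

Set up the welding jig. Push the sprung stop slide back past its stop pin and let it go, so that it springs back and stays latched on the pin at mid travel; then, with the slide latched, push the angle bracket along the bed until its toe sits square against the stop face, about in the middle, and move clear. Only push with the fingertips: do not pick up or tip the bracket, and leave the other things on the bench where they are.

Things in the scene. Friction and masses are not known exactly. Their poses are not given: they have to be found in the camera images.
- jig: Fixed welding jig: steel bed 360 x 130 x 12 mm with a sprung slide and low bridge. Origin: bench surface under the bed's centre line; x along the bed, the direction in which slide and bracket are pushed; z up. Bed: x -190 to 170, y -65 to 65 mm, top z = 12 mm. Bridge with the stop pin: x 64 to 88, y -43 to 43 mm, top z = 62 mm. Nothing else stands on the bed.
- stop_slide (a joint): Push-in of the slide along jig +x, m: 0 out (start), 0.052 end stop. A spring returns it (6.4 N at 0, 10.5 N at the end; to pass the pin up to about 14 N). Its tooth lifts the pin; past about 0.037 the pin drops behind the tooth, and on release the slide comes back to rest on it at 0.035 (latched). Let go earlier, it returns to 0. 0.042 to 0.050 is a good push; the end stop is solid.
- stop_face (a point): Middle of the slide's flat stop face at its lower edge, 0.5 mm above the bed; moves with the slide: at slide value q it is at (q, 0, 12.5 mm) in the jig frame, same axes. The face looks to jig -x, is 84 mm wide, z = 12.5 to 40 mm above the bench; the plate is 10 mm thick.
- tab_face (a point): Centre of the front of the push tab, the 50 mm wide upper part of the same plate (same flat face, from z = 38 to 78 mm in the jig frame; this point at z = 58 mm). Push here in the jig's +x. Moves with the slide.
- stop_pin (a joint): Height of the vertical sprung stop pin (8 mm pin in the bridge with a black knob 18 mm across, knob top 76 mm above the bench when down), m: 0 down, up to about 0.012 while the tooth passes beneath it. It works by itself; do not handle it.
- bracket: Loose dark rusty angle section (L) on the bed before the stop: 60 (x) x 70 (y) x 50 mm high, 5 mm thick, about 0.3 kg. Origin: centre of the underside of its flat leg; x points to the toe, the flat leg's free edge, which faces the stop. The upright leg is at the back, x -30 to -25 mm, full width: push its back face (x = -30 mm). Slides with a few N.
- bracket_toe (a point): Middle of the bracket's toe edge at the underside, 30 mm ahead of the bracket's origin; axes as the bracket's.
- chip_hammer: Bystander: chipping hammer, 230 mm long, lying beside the jig.
- coupons: Bystander: stack of three steel plates, 100 x 50 x 18 mm, beside the jig.
- pipe_offcut: Bystander: short upright pipe, 48 mm across, 45 mm high, beside the jig.
- magnet_block: Bystander: block magnet, 60 x 40 x 22 mm, beside the jig.
- spray_can: Bystander: upright can, 64 mm across, 190 mm high, at the left of the bench.
- hammer: Bystander: hammer lying at the right of the bench.
- folded_part: Bystander: folded sheet part, about 150 x 85 x 70 mm, at the right of the bench.
Mind the look-alikes: they are no part of the job. What is shaped like the bracket but orange is not meant.

How it is judged:
By the outcome, as a careful person would: the job done as asked, in the order asked, and still so for the second after the job is handed in, with the robot touching nothing.
It also fails if it takes over 64 s, if anything falls off the work surface, if the arm or the gripper's body presses on something with over 40 N, if the wrist force passes 120 N, or if a joint passes its speed limit or range.

## Working session

There is one attempt and no reset: what is moved stays moved. The work goes in short steps, each a Python script; the robot and the scene stay as the last script left them, time stands still between calls to the robot, and variables do not carry over. Pictures are saved under pics/ and viewed, at most 10 in all, crops included, and the job is handed in when it is done.

```bash
mkdir -p pics; cat > h.py <<'E'
import numpy as np, cv2
from bench import env, kinematics, monitor, eyes, job
def grab(name,fn=None):
    f=eyes.grab_frame(name)
    if fn: cv2.imwrite('pics/'+fn,f['frame'][:,:,::-1]); 
    return f
def ray(f,uv):
    K=f['mtx']; d=np.array([(uv[0]-K[0,2])/K[0,0],(uv[1]-K[1,2])/K[1,1]]); s=d.copy()
    for _ in range(20): s=d/(1+f['k1']*(s@s))
    V=f['view']; R=V[:3,:3]; return -R.T@V[:3,3], R.T@np.array([s[0],s[1],1])
def onz(f,uv,z):
    o,d=ray(f,uv); return o+d*(z-o[2])/d[2]
def proj(f,P):
    P=np.atleast_2d(P); V=f['view']; c=P@V[:3,:3].T+V[:3,3]; s=c[:,:2]/c[:,2:]; s=s*(1+f['k1']*(s**2).sum(1,keepdims=True))
    K=f['mtx']; return s*[K[0,0],K[1,1]]+[K[0,2],K[1,2]]
E
python3 - <<'E'
from h import *
for n in('top','scene'):
    f=grab(n,n+'0.png'); print(n,f['k1'],f['mtx'][0],ray(f,(320,240)))
print(monitor.sense())
E
```

```text
top -0.05643971560146726 [546.931968     0.         324.00855972] (array([ 0.32572285, -0.01220075,  1.47722222]), array([ 0.20483515,  0.01204829, -0.9787508 ]))
scene -0.036733058385907555 [440.12011892   0.         328.5556687 ] (array([ 1.27164719, -0.12362516,  0.97154902]), array([-0.57347848,  0.07776363, -0.8159034 ]))
{'clock': 0.1, 'joints': array([-1.51341499e+00,  3.13369631e-01,  1.49834905e+00,  1.27031403e-05,
        1.33101226e+00, -2.23374018e-01]), 'qvel': array([-0.00037605, -0.00163219, -0.00298513, -0.00134685,  0.00066429,
        0.00070866]), 'joint_efforts': array([ 2.21967945e-03, -4.12905049e+01, -2.60142070e+01, -2.28365907e-04,
        3.03128079e-03, -9.94699064e-06]), 'position': array([ 0.14545889, -0.50420931,  0.23080934]), 'ee_rot': array([ 9.90163274e-01,  1.39915569e-01,  5.33302382e-05, -5.66671419e-04]), 'contact_force': array([ 0.18783964,  0.05271985, -0.20153806]), 'ft_torque': array([ 0.06316753, -0.03558846, -0.01086447]), 'gripper_force': 0.0, 'finger_gap': 0.996869398624328}
```

View pics/top0.png

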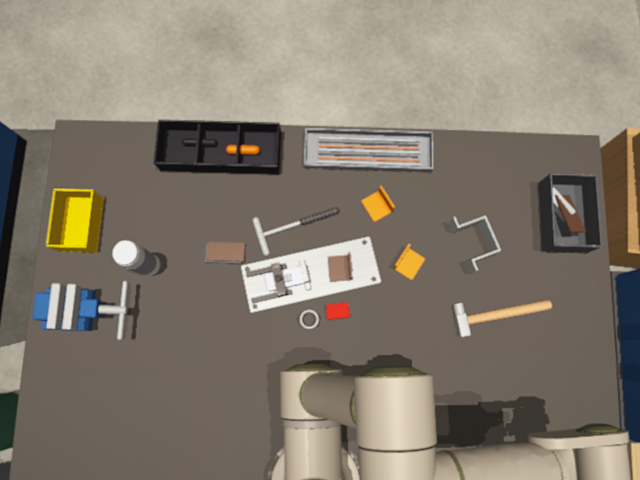

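View pics/scene0.png

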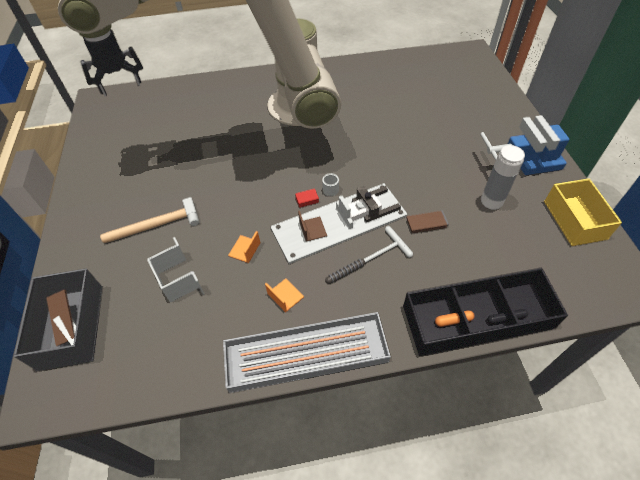

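The top view shows the jig bed from (242,268) to (381,281), with the bridge at its left end, so jig +x points image-left. Bracket candidates are the dark brown L on the bed at (340,267) and the orange L's at (378,204) and (409,262). The brown one on the bed fits, because it is dark and rusty and stands before the stop. I'll confirm that in an enlarged crop.

```bash
python3 - <<'E'
import cv2
a=cv2.imread('pics/top0.png')[225:325,232:392]
cv2.imwrite('pics/crop0.png',cv2.resize(a,None,fx=5,fy=5,interpolation=cv2.INTER_CUBIC))
E
```

```text
(no output)
```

View pics/crop0.png

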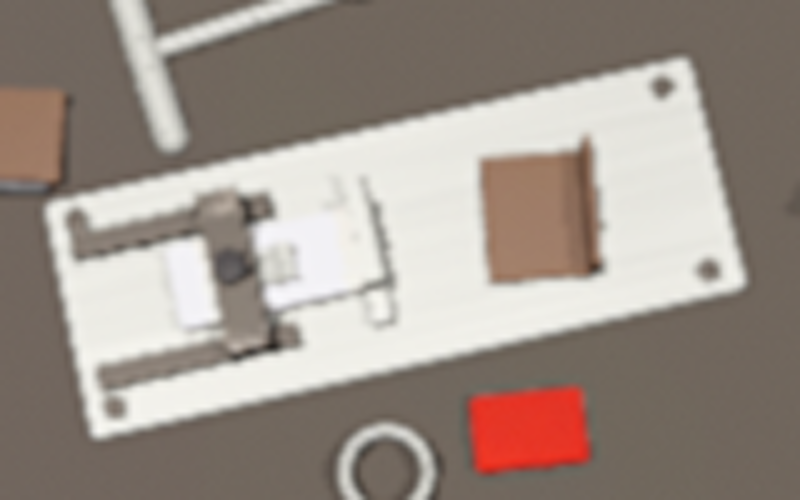

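The crop confirms the brown rusty L: its toe edge runs (482,158)–(493,283) in the crop and its upright is at the right. The bracket is rotated roughly 8° relative to the bed. The tab and stop face are at about (375,240). Next I'll compute the poses.

```bash
cat > pose.py <<'E'
from h import *
from scipy.optimize import least_squares
def fit(f,obj,px,z0,x0):
    def tr(p,P): c,s=np.cos(p[2]),np.sin(p[2]); P=np.array(P,float); return np.c_[P[:,:2]@np.array([[c,s],[-s,c]])+p[:2],P[:,2]+z0]
    r=least_squares(lambda p:(proj(f,tr(p,obj))-px).ravel(),x0); return r.x,np.abs(r.fun).max()
E
python3 - <<'E'
from pose import *
f=grab('top')
C=lambda L: np.array([[232+(u+.5)/5-.5,225+(v+.5)/5-.5] for u,v in L])
bed=C([(45,203),(690,57),(747,288),(95,438)])
# jig +x = image left(+y world); jig y left of that = image down (-x world)
obj=[(.170,-.065,.012),(-.190,-.065,.012),(-.190,.065,.012),(.170,.065,.012)]
j,e=fit(f,obj,bed,0,[.35,0,1.6]); print('jig',j,e)
br=C([(482,158),(493,283),(588,138),(602,272)])
b,e=fit(f,[(.03,-.035,.005),(.03,.035,.005),(-.03,-.035,.05),(-.03,.035,.05)],br,.012,[.37,-.06,1.6]); print('br',b,e)
c,s=np.cos(j[2]),np.sin(j[2]); d=b[:2]-j[:2]
print('br in jig',d@[c,s],d@[-s,c],np.degrees(b[2]-j[2]))
print('knob jig', (onz(f,C([(231,265)])[0],.076)[:2]-j[:2])@np.array([[c,-s],[s,c]]))
print('bracket top edge proj', )
np.save('jig.npy',j); np.save('br.npy',b)
from scipy.spatial.transform import Rotation as R
for k in (0,np.pi):
    q=(R.from_euler('z',j[2]+k)*R.from_euler('x',np.pi)).as_quat()
    for x,z in((-.03,.16),(-.1,.03)): print(k,q,kinematics.ik(np.r_[j[:2]+x*np.array([c,s]),z],q))
E
```

```text
jig [0.53614644 0.03759543 1.82817914] 0.27001042495714955
br [ 0.55456311 -0.04910678  1.66352641] 1.1815956111462924
br in jig -0.08853416044111861 0.004260070099118364 -9.433906656642089
knob jig [0.07581061 0.00035861]
bracket top edge proj
0 [6.10511895e-01 7.92007087e-01 4.84964472e-17 3.73830719e-17] [-0.19972605  0.41847837  1.54183688  0.          1.1812774  -0.45710886]
0 [6.10511895e-01 7.92007087e-01 4.84964472e-17 3.73830719e-17] [-0.31230048  0.63048707  1.58658813  0.          0.92451745 -0.5696833 ]
3.141592653589793 [-7.92007087e-01  6.10511895e-01  3.73830719e-17 -4.84964472e-17] [-1.99726049e-01  4.18478371e-01  1.54183688e+00 -4.44089210e-16
  1.18127740e+00  2.68448379e+00]
3.141592653589793 [-7.92007087e-01  6.10511895e-01  3.73830719e-17 -4.84964472e-17] [-3.12300485e-01  6.30487067e-01  1.58658813e+00 -4.44089210e-16
  9.24517454e-01  2.57190935e+00]
```

```bash
cat > go.py <<'E'
from pose import *
from scipy.spatial.transform import Rotation as R
j=np.load('jig.npy'); c,s=np.cos(j[2]),np.sin(j[2]); Q=(R.from_euler('z',j[2])*R.from_euler('x',np.pi)).as_quat()
def W(x,y,z): return np.r_[j[0]+c*x-s*y, j[1]+s*x+c*y, z]
def J():
    m=monitor.sense(); d=m['position'][:2]-j[:2]; F=m['contact_force']
    return np.round([m['clock'],d@[c,s],d@[-s,c],m['position'][2],F@[c,s,0],F@[-s,c,0],F[2]],4)
E
python3 - <<'E'
from go import *
env.close_gripper(20); print(J())
env.reach(W(-.030,0,.16),Q); print(J())
env.movel(W(-.030,0,.054),.1); print(J())
print(env.movel(W(.010,0,.054),.03,guard=4)); print(J())
grab('scene','scene1.png')
E
python3 -c "
import cv2;a=cv2.imread('pics/scene1.png')[160:280,250:430];cv2.imwrite('pics/crop1.png',cv2.resize(a,None,fx=4,fy=4,interpolation=2))"
```

```text
[ 0.9167 -0.4247  0.5158  0.2313 -0.0391 -0.9589  0.2406]
[ 3.2417e+00 -3.0800e-02  1.0000e-04  1.6010e-01 -7.0140e-01 -6.2330e-01
 -2.7380e-01]
[ 4.450e+00 -3.020e-02 -3.000e-04  5.460e-02  1.159e-01 -1.651e-01
  3.972e-01]
True
[ 5.2583e+00 -7.7000e-03 -1.0000e-04  5.4000e-02 -5.5048e+00  1.1781e+00
  2.6986e+00]
```

View pics/crop1.png

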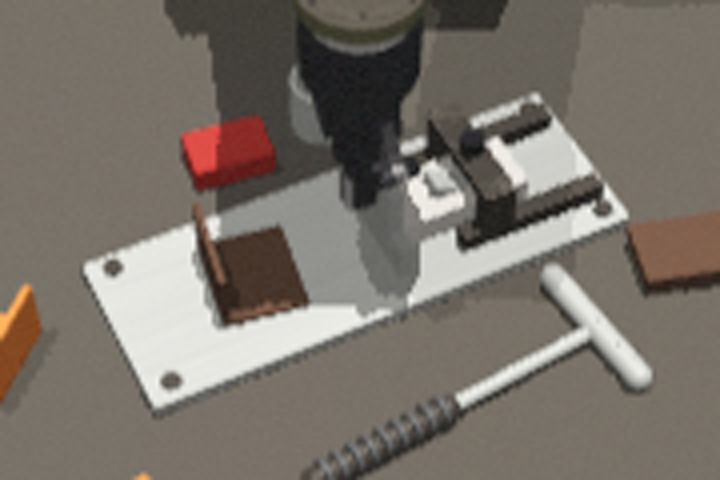

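The fingertip is against the tab at a TCP jig x of -7.7 mm, with the force still below preload, so this is q≈0. Now I'll push 46 mm and release.

```bash
python3 - <<'E'
from go import *
print(env.movel(W(.0383,0,.054),.03,guard=25)); print(J())
env.hold(.2); print(J())
for x in (.034,.030,.0265,.024): env.movel(W(x,0,.054),.03); print(J())
env.movel(W(-.012,0,.054),.06)
env.movel(W(-.012,0,.13),.15)
env.reach(W(-.165,.004,.13),Q); print(J())
f=grab('top','top2.png')
for q in(0,.035): print(q,proj(f,[W(q,-.025,.078),W(q,.025,.078),W(q,-.042,.04),W(q,.042,.04)]).round(1).tolist())
E
python3 -c "
import cv2;a=cv2.imread('pics/top2.png')[225:325,232:392];cv2.imwrite('pics/crop2.png',cv2.resize(a,None,fx=5,fy=5,interpolation=2))"
```

```text
True
[  6.2583   0.0153  -0.       0.0541 -11.5173   2.6183   1.8608]
[ 6.4583  0.015  -0.      0.0541 -9.7855  1.6074  2.3452]
[ 7.1917e+00  3.2600e-02 -1.0000e-04  5.4100e-02 -9.1620e+00  1.4835e+00
  3.3860e-01]
[ 7.4750e+00  2.8500e-02 -1.0000e-04  5.4200e-02 -9.9946e+00  1.1284e+00
  6.7420e-01]
[ 7.7417e+00  2.6500e-02  1.0000e-04  5.3900e-02 -3.3256e+00 -2.3330e-01
  3.1090e-01]
[7.9917 0.0242 0.     0.0539 0.461  0.0254 0.424 ]
[ 1.00583e+01 -1.64900e-01  4.40000e-03  1.29000e-01  8.01600e-01
  1.77700e-01 -4.79500e-01]
0 [[304.3, 261.5], [308.5, 280.2], [303.4, 257.8], [310.3, 288.3]]
0.035 [[291.1, 264.5], [295.2, 283.2], [290.6, 260.7], [297.4, 291.3]]
```

View pics/crop2.png

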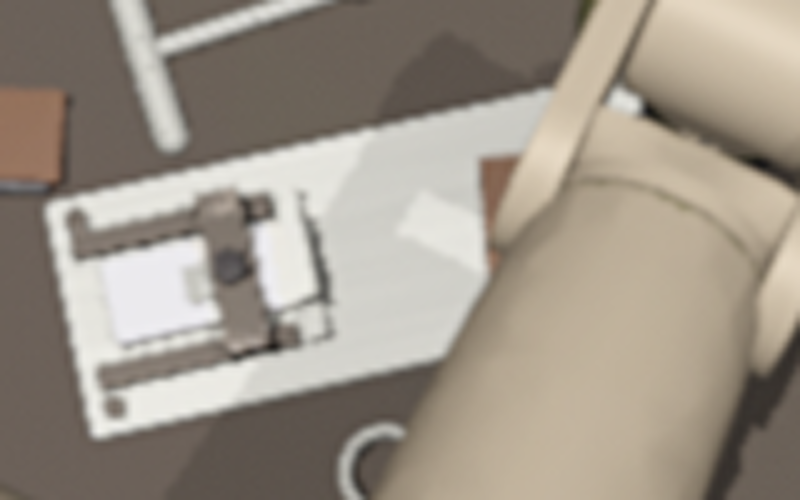

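The slide is latched: the tab force vanished at q≈0.035 and the stop edge is at the predicted pixels for 0.035. Next I'll push the bracket low on its back face, then check it with the scene camera.

```bash
python3 - <<'E'
from go import *
env.movel(W(-.152,.005,.13),.1); env.movel(W(-.152,.005,.024),.12); print(J())
print(env.movel(W(-.085,.005,.024),.04,guard=20)); print(J())
env.hold(.2); print(J()); 
f=grab('scene','scene3.png')
print(proj(f,[W(.035,-.042,.0125),W(.035,.042,.0125),W(-.19,-.065,.012),W(-.19,.065,.012)]).round(1).tolist())
E
python3 -c "
import cv2;a=cv2.imread('pics/scene3.png')[165:265,265:415];cv2.imwrite('pics/crop3.png',cv2.resize(a,None,fx=5,fy=5,interpolation=2))"
```

```text
[ 1.1425e+01 -1.5230e-01  4.6000e-03  2.4700e-02 -2.4630e-01 -2.3300e-01
 -1.7270e-01]
False
[ 1.3250e+01 -8.5000e-02  5.0000e-03  2.4000e-02 -1.4270e-01  3.0280e-01
  1.3056e+00]
[ 1.3450e+01 -8.5000e-02  5.0000e-03  2.4000e-02  2.0450e-01 -1.4475e+00
  9.1060e-01]
[[359.2, 224.6], [345.3, 203.4], [286.3, 261.6], [268.3, 225.7]]
```

View pics/crop3.png

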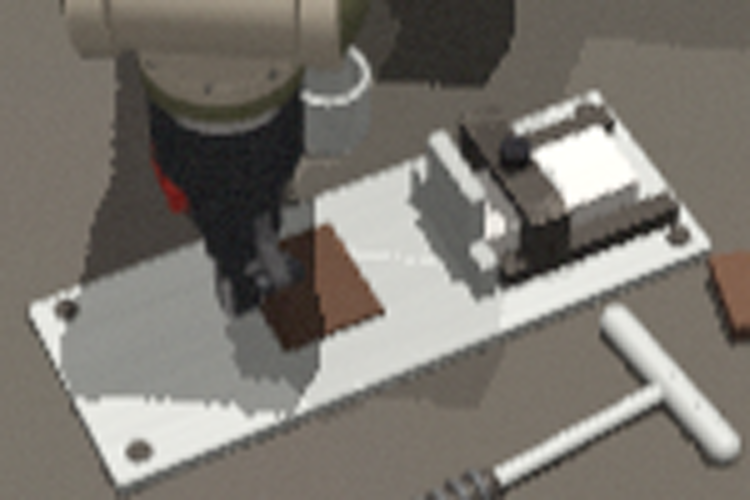

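The toe edge runs from (330,223) to (384,314) in the crop and looks nearly parallel to the stop.

```bash
python3 - <<'E'
from go import *
f=grab('scene')
for u,v,z in((330,223,.017),(384,314,.017),(287,351,.014),(33,305,.012),(122,490,.012),(710,246,.012)):
    p=onz(f,(265+(u+.5)/5-.5,165+(v+.5)/5-.5),z)[:2]-j[:2]; print((p@[c,s]).round(4),(p@[-s,c]).round(4))
E
```

```text
-0.0132 0.0381
-0.0146 -0.0322
-0.0715 -0.0294
-0.1829 0.0617
-0.185 -0.0708
0.1713 -0.0666
```

The bracket is square and its toe is at x≈-17 mm, y≈+6 mm after correcting for the scene camera's offset on the bed corners. I'll slant the push by -6.5 mm in y, then finish straight with a guard.

```bash
python3 - <<'E'
from go import *
print(env.movel(W(-.043,-.0015,.024),.03,guard=12)); print(J())
env.hold(.15)
print(env.movel(W(-.027,-.0015,.024),.015,guard=6)); print(J())
env.hold(.3); print(J())
f=grab('scene','scene4.png')
env.movel(W(-.075,-.0015,.024),.06); env.movel(W(-.075,-.0015,.15),.15); print(J())
env.set_joints([-1.513,0.313,1.498,0,1.331,-0.223]); env.hold(.3); print(J())
f=grab('top','top4.png')
print(proj(f,[W(.035,-.035,.017),W(.035,.035,.017),W(-.025,-.035,.062),W(-.025,.035,.062)]).round(1).tolist())
E
python3 -c "
import cv2;a=cv2.imread('pics/top4.png')[235:315,262:372];cv2.imwrite('pics/crop4.png',cv2.resize(a,None,fx=7,fy=7,interpolation=2))"
```

```text
False
[ 1.51167e+01 -4.29000e-02 -1.50000e-03  2.40000e-02  5.74800e-01
  2.36000e-01  1.04400e-01]
True
[ 1.59667e+01 -3.33000e-02 -1.50000e-03  2.39000e-02 -1.50680e+00
 -4.55600e-01  1.14770e+00]
[ 1.62667e+01 -3.33000e-02 -1.30000e-03  2.35000e-02 -2.42700e-01
  4.79800e-01  1.40800e-01]
[ 1.815e+01 -7.470e-02 -1.100e-03  1.491e-01  7.260e-02  4.034e-01
 -7.570e-01]
[20.7    -0.4246  0.5153  0.2311 -0.4803 -0.3285 -0.2956]
[[291.6, 264.6], [297.2, 289.7], [312.9, 256.8], [318.9, 282.6]]
```

View pics/crop4.png

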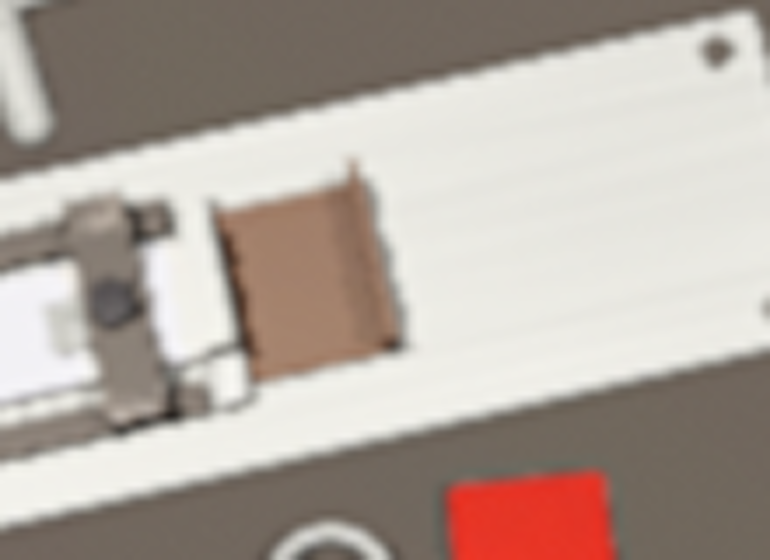

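The bracket is square and centred: the toe corners at (293.0,265.0) and (298.4,289.6) are within about 1 mm in y. The guard tripped on the impact, though, so a small gap at the face is possible. I'll press again gently into the sprung slide by a few mm and ease back slowly so the toe stays seated.

```bash
python3 - <<'E'
from go import *
env.reach(W(-.075,0,.15),Q); env.movel(W(-.075,0,.024),.12); print(J())
env.movel(W(-.042,0,.024),.06)
for x in (-.036,-.034,-.032,-.030): print(env.movel(W(x,0,.024),.01,guard=20),J())
env.hold(.3); print(J())
for x in (-.032,-.034,-.036,-.038): env.movel(W(x,0,.024),.006); print(J())
env.movel(W(-.075,0,.024),.05); env.movel(W(-.075,0,.15),.15)
env.set_joints([-1.513,0.313,1.498,0,1.331,-0.223]); env.hold(.3); print(J())
f=grab('top','top5.png'); g=grab('scene','scene5.png')
a=f['frame'][240:300,272:332]; b=g['frame'][175:235,310:370]
cv2.imwrite('pics/crop5.png',cv2.resize(np.hstack([a,b])[:,:,::-1],None,fx=6.5,fy=6.5,interpolation=2))
E
```

```text
[ 2.41917e+01 -7.52000e-02 -4.00000e-04  2.47000e-02 -4.44900e-01
  3.34600e-01  6.44000e-02]
False [ 2.56417e+01 -3.60000e-02 -0.00000e+00  2.40000e-02 -7.23900e-01
 -5.52500e-01  1.35000e-01]
False [ 2.59917e+01 -3.39000e-02 -0.00000e+00  2.40000e-02 -7.29000e-02
  8.97800e-01  1.41000e-02]
False [ 2.63417e+01 -3.29000e-02 -1.00000e-04  2.42000e-02 -6.02460e+00
  1.24240e+00  6.14800e-01]
False [ 2.66917e+01 -3.16000e-02 -1.00000e-04  2.44000e-02 -9.76170e+00
  1.64490e+00  1.07900e-01]
[ 2.69917e+01 -3.16000e-02 -2.00000e-04  2.44000e-02 -8.15420e+00
  2.94820e+00  3.95800e-01]
[ 2.7475e+01 -3.3000e-02 -1.0000e-04  2.4200e-02 -7.2969e+00  1.6968e+00
  4.7470e-01]
[ 2.79583e+01 -3.38000e-02  0.00000e+00  2.40000e-02 -1.05680e+00
  4.50300e-01 -4.60000e-03]
[ 2.84417e+01 -3.60000e-02  0.00000e+00  2.40000e-02  1.15500e+00
 -2.28300e-01 -9.38000e-01]
[ 2.8925e+01 -3.8000e-02  0.0000e+00  2.4000e-02 -8.0000e-02 -5.1110e-01
 -2.0630e-01]
[33.35   -0.4246  0.5153  0.2311  0.6927  0.3577 -0.2981]
```

View pics/crop5.png

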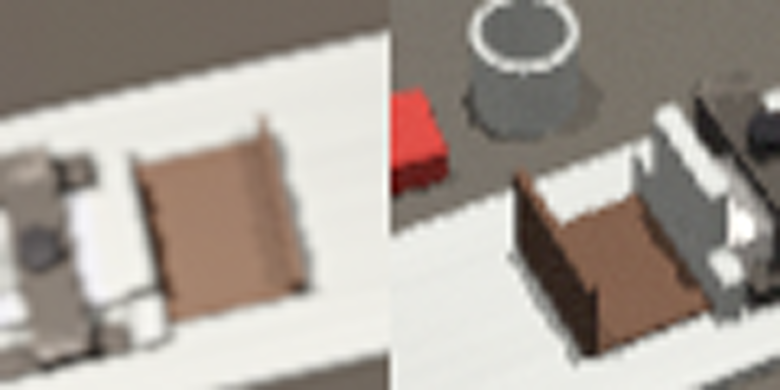

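The toe sits flush against the stop face along its full width, about centred. The slide is still latched and the arm is clear, so I'm handing in.

```bash
python3 -c "
from bench import job
print(job.hand_in())"
```

```text
the job is handed in; nothing more can be done
None
```

The job is handed in: the slide is latched on the pin at mid travel, the bracket's toe is square and about centred against the stop face, and the arm is clear, all by about 33 s of the 64 s allowed (no verdict was returned).

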